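# Hold a moulded clip into the corner of a deburring fixture

## Robot

A 6-joint arm with a two-finger parallel gripper is mounted at the origin on the work surface. World frame = base frame: x ahead of the robot, y to its left, z up, the work surface at z = 0. Lengths are in mm, angles in degrees, forces in N, time in s.
With the tool pointing down it reaches from about 275 to 975 mm from the base axis. Payload 8.4 kg.
Tool frame: the origin (TCP) lies on the centre line of the jaws, within the pads' length; the fingertips stand 11 mm ahead of it and the grasp point (between the pads) lies 8 mm behind it (arm.nose_length is the distance from the TCP to the fingertips, in mm); z points along the fingers, y is the line along which they close (so a half turn about z gives the same grasp; the last joint's range is limited). The gripper opens to 92 mm and grips with 3 to 60 N. Pads are 20 mm wide; open, the fingers measure 128 mm over their backs; the gripper's body (75 mm by 189 mm) begins 69 mm behind the grasp point.
Start: joints at [73.316, 20.225, 93.587, -0, 66.188, -0.138], TCP at [178, 599.119, 192.583] pointing down, gripper open.
Joint ranges: [-150.9, 150.9], [-52.94, 120.26], [3.33, 152.33], [-74.26, 254.26], [0, 154.13], [-172.89, 172.89]. Speed limits (degrees/s): [127.2, 127.2, 159.86, 180, 180, 180].

## Interface

Orientations are given as [roll, pitch, yaw] about the fixed x, y, z axes, in that order (R = Rz(yaw) Ry(pitch) Rx(roll)).
In Python, from rig import arm gives the robot as it stands.
- The arm moves only by the tool move_arm, never from a script. Its argument "plan" is a list of rows, each an object of numbers: "x", "y", "z": the shift along the world's x, y, z in m; "roll": the turn about the world's z in rad. In form: [{"x": .., "y": .., "z": .., "roll": ..}, ...]. A call has 1 to 20 rows; each row is the pose to reach, as a shift and turn from the pose commanded when the call began; what a row does not reach only later rows make up. A row lasts 1/10 s, in which the tool goes at most 50 mm and 8.59 degrees, less where a joint would pass 70% of its speed; a pose out of reach is approached as far as the arm can. A call with a gripper value outside its range is refused whole. "gripper" is the finger opening in m, from 0 to 0.0919, set as the call begins (left out, the last holds). The fingers move at their own pace and stop on an object; "newtons" is the grip in N (left out, the last holds). Time passes only in rows, so rows that repeat a pose let the fingers close. It gives the time, the measured TCP pose, the force, the opening and the grip force at its end, in the units of the state.
- arm.get_state(): the state, without advancing time (a new reading comes with each control period).
- arm.capture(name): name is "scene" or "top" or "wrist"; returns (picture, depth): 384x512x3 uint8, red, green, blue; 384x512 float32, mm along the optical axis (not along the pixel's ray), 0 where there is no reading.
- arm.camera_params(name): a dict with "mtx" (3x3 intrinsics, pixels), "k1" (the pictures are not rectified: a ray, as slopes to the right and down, at radius r is drawn at 1 + k1 r^2 times it, then the intrinsics apply), "R" (3x3) and "t" (3): a world point X has camera coordinates R X + t. Camera axes: x right, y down, z forward; pixel columns grow to the right and rows downward; lengths in mm; the calibration is good to about 2 mm. A picture is of the moment at which its call begins: read the wrist's pose just before it. camera_params takes no time and is no camera call; for the wrist camera it gives the pose at the moment of the call.
- arm.hand_in(): hands the job in; it is judged then, once.
Trained networks look in the newest picture that a camera, given by its name, has taken for a name from the list of things; names that differ only in an ending like _2 or _b are one class to them, and where a whole thing is asked for, a point or a joint stands for the part that bears it (a point fixed in the world has none). Each returns a list of dicts, best first, with "score" (0 to 1); they miss things now and then, are a little off and sometimes report something else, mostly with a low value. They report only what shows in the picture. A call takes as long as a camera call. They do not tell look-alikes from the thing itself.
- arm.spot_in(camera, label): "position" ([row, column] in pixels, amid what is visible of it).
- arm.masks_of(camera, label): "region" (384x512 bool, what is visible of it) and "position" ([row, column] in pixels, amid what is visible of it).
The state is a dict: "time": time; "qpos": joint angles; "qd": joint speeds; "effort": joint torques, N m; "eef_pos": TCP position; "orientation": TCP orientation; "wrist_force": force on the tool from outside, world axes, zero at the start; "moment": the same for the moment, N m; "finger_gap": opening from 0.0 (shut) to 1.0 (fully open); "grasp_force": force on a finger pad.
Only numpy, scipy, OpenCV 4.12 (cv2) and the standard library are available. Lean on these libraries where they do the work, as an engineer would, in place of code of your own. Each camera call takes 0.05 s, during which the arm holds its last target. There are 200 camera calls.

## Task

Pick up the L-shaped amber clip, stand it on the fixture's narrow raised ledge with its upright wall towards the fence and centred on the gap between the two fence jaws, and let go of it. Then push it diagonally with the fingers so that it sits flat on the ledge and its wall flat against both jaws, and finish while still holding that push: firm (about 10 N into the fence and 10 N into the ledge at once), never hard enough to crack the plastic. Leave the other things on the bench where they lie.

Things in the scene. Friction and masses are not known exactly. Their poses are not given: they have to be found in the camera images.
- clip: L-shaped amber plastic clip, about 36 g. Foot 34 (x) x 50 (y) x 8 mm thick; upright wall 8 mm thick, 50 mm wide, at the foot's +x end (x = 9 to 17 mm), top 36 mm above the underside, small window in its middle. Origin: centre of the underside; z up, x from the open front to the wall. Starts standing on its foot; grip from above across its ends (50 mm, along y)
- clip_corner (a point): on the clip: middle of the inside corner where the foot's top meets the wall's front face (x = +9, y = 0, z = 8 mm of the clip), axes as the clip's. It is open to the front, above and both ends, with 26 mm of flat foot before the wall, so closed fingertips fit in and can push down and forward there
- clip_back (a point): on the clip: middle of the lower back edge of its wall, at x = +17 mm, y = 0, z = 0 of the clip, axes as the clip's. It meets point seat when the clip is home
- fixture: aluminium and steel fixture bolted to the bench, base plate 90 (x) x 170 (y) x 10 mm. Origin at the centre of its underside; z up, +x towards the fence. Its yaw and position vary; it cannot move
- ledge: the fixture's rigid level steel ledge, 44 (x) x 150 (y) x 14 mm, its top 60 mm above the bench. Origin at the centre of its top, axes as the fixture's; free at its front and both ends. Smooth: the clip slides on it and on the fence with friction about 0.25
- fence: the fixture's rigid steel fence along the far (+x) edge of the ledge: two upright jaws, each 66 mm long (y), 14 mm thick, rising 30 mm above the ledge, with an 18 mm gap between them at the middle. Origin at the middle of the gap, in the plane of the jaws' front faces, at ledge-top height; axes as the fixture's
- seat (a point): fixed on the fixture: where the ledge top meets the plane of the jaws' front faces, at the middle of the gap; x points into the fence, y along it, z up. 22 mm from the ledge's centre line, 60 mm above the bench
- bung: bystander: round white plastic drum bung, 62 mm across, 32 mm high; origin at the centre of its underside
- strip: bystander: small flat amber clip, 16 x 60 mm and 12 mm high, without an upright wall; origin at the centre of its underside
- scraper: bystander: hook scraper with cork handle, 155 mm long along its x, 26 mm thick; origin under its middle
- pin_vise: bystander: nickel-plated pin vise, 92 mm long along its x plus an 18 mm needle, 13 mm thick; origin under its middle
- collar: bystander: white plastic ring, 40 mm across, 14 mm high; origin at the centre of its underside
- stone: bystander: deburring stone, 22 x 70 x 12 mm; origin at the centre of its underside
Things that resemble listed ones, but are neither listed nor needed, are in the scene too. Several things look just like the clip: the one meant starts farthest to the robot's left. Of the things that look like the fixture, the smaller one is meant.

How it is judged:
By the outcome, as a careful person would: the job done as asked, in the order asked, and still so for the second after the job is handed in, while the arm keeps its last pose, push and grip.
It also fails if it takes over 51 s, if anything falls off the work surface, if the arm or the gripper's body presses on something with over 40 N, if the wrist force passes 120 N, or if a joint passes its speed limit or range.

## Working session

There is one attempt and no reset: what is moved stays moved. The work goes in short steps, Python scripts to look and compute and a tool call to move; the robot and the scene stay as the last step left them, time stands still between calls to the robot, and variables do not carry over. Pictures are saved under pics/ and viewed, at most 10 in all, crops included, and the job is handed in when it is done.

Besides the shell and the picture viewer there is one more tool, called after ">>>" as name(argument=value, ...), one argument or row to a line, values as JSON. move_arm: Moves the arm, as the interface text tells. Its arguments: {"type":"object","properties":{"plan":{"type":"array"},"gripper":{"type":"number"},"newtons":{"type":"number"}},"required":["plan"]}

```bash
mkdir -p pics
cat > h.py <<'E'
import numpy as np, cv2
from rig import arm
def unproj(cam,rc,depth,p=None):
    p=p or arm.camera_params(cam); K=np.array(p["mtx"]);R=np.array(p["R"]);t=np.array(p["t"])
    rc=np.atleast_2d(rc).astype(float)
    uv=rc[:,::-1]
    n=cv2.undistortPoints(uv[:,None],K,np.array([p["k1"],0,0,0.]))[:,0]
    d=np.asarray(depth,float).reshape(-1,1)
    return (np.c_[n*d,d]-t)@R
def cloud(cam,depth,p=None):
    r,c=np.mgrid[:384,:512]
    return unproj(cam,np.c_[r.ravel(),c.ravel()],depth.ravel(),p).reshape(384,512,3)
def save(n,img,s=1):
    cv2.imwrite('pics/'+n,cv2.resize(img[:,:,::-1],None,fx=s,fy=s,interpolation=cv2.INTER_CUBIC))
E
python3 - <<'E'
from h import *
s=arm.get_state(); print(s)
for cam in("top","scene"):
    im,d=arm.capture(cam); np.savez(cam,im=im,d=d); save(cam+'0.png',im,1.5)
    P=cloud(cam,d)
    for l in("clip","fixture"):
        for m in arm.masks_of(cam,l):
            r=m["region"]&(d>0); q=P[r]
            print(cam,l,round(m["score"],2),np.round(m["position"]),r.sum(),np.median(q,0).round(),np.percentile(q,98,axis=0).round(),np.percentile(q,2,axis=0).round())
E
```

```text
{'time': 0.0, 'qpos': array([ 7.33155497e+01,  2.02614404e+01,  9.36280966e+01, -2.07629008e-03,
        6.61895713e+01, -1.37855498e-01]), 'qd': array([ 0.05394379,  0.09483301, -0.09999699,  0.04658799, -0.05342839,
        0.03093562]), 'effort': array([ 5.91342996e-05, -5.93830776e+01, -3.34219122e+01,  6.97925314e-02,
        2.34687614e-02, -8.42465647e-05]), 'eef_pos': array([177.86100772, 598.60730534, 191.88244881]), 'orientation': array([-1.79920887e+02,  1.70806767e-03,  1.63454246e+02]), 'wrist_force': array([-0.64653392, -0.41180845,  0.09845051]), 'moment': array([-0.00421736,  0.07724169, -0.0001805 ]), 'grasp_force': 0.0, 'finger_gap': 1.000221574772698}
top clip 0.82 [280. 331.] 256 [ 295. -199.   10.] [ 319. -179.   38.] [ 271. -223.    5.]
top clip 0.63 [239. 388.] 261 [ 399. -334.   13.] [ 422. -326.   38.] [ 375. -362.    5.]
top clip 0.6 [210. 278.] 271 [466. -77.   9.] [488. -53.  38.] [ 444. -101.    5.]
top fixture 0.98 [280. 138.] 5612 [311. 256.  86.] [393. 364. 131.] [206. 152.  11.]
top fixture 0.92 [174. 188.] 2552 [548. 143.  60.] [610. 227.  92.] [485.  68.   7.]
scene clip 0.55 [198. 257.] 217 [480. -75.  16.] [497. -50.  38.] [ 445. -105.   -1.]
scene clip 0.55 [162. 224.] 134 [ 306. -195.   17.] [ 324. -178.   37.] [ 280. -222.    3.]
scene fixture 0.86 [166. 372.] 3304 [334. 263.  73.] [398. 383. 130.] [259. 152.   5.]
scene fixture 0.55 [220. 337.] 2175 [578. 144.  53.] [625. 227.  91.] [512.  65.   2.]
scene fixture 0.21 [182. 303.] 118 [376.  46.  10.] [394.  64.  17.] [355.  28.  -1.]
```

View pics/top0.png

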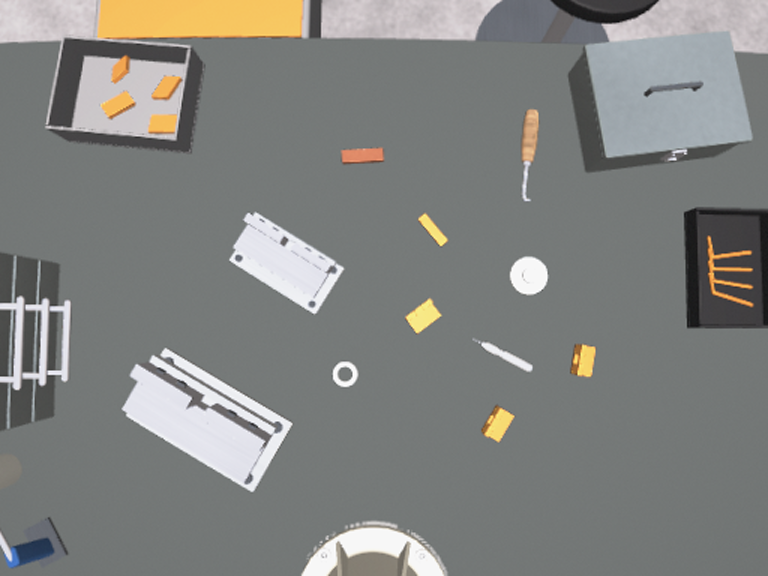

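View pics/scene0.png

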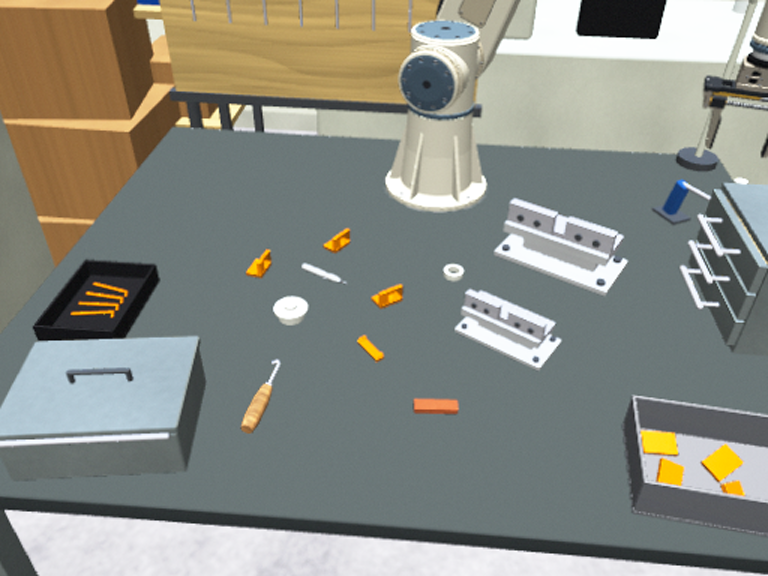

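The top view shows the wanted clip (farthest left) at about (423,316) in the enlarged picture, and the smaller fixture at (287,262), with its fence on the far, upper-right side and the gap at (284,240). Next I fit both poses.

```bash
cat >> h.py <<'E'
def fit(P,zlo,zhi,c,r):
    m=(P[...,2]>zlo)&(P[...,2]<zhi)&(np.hypot(P[...,0]-c[0],P[...,1]-c[1])<r)
    q=P[m]
    (cx,cy),(w,h),a=cv2.minAreaRect(q[:,:2].astype(np.float32))
    if w<h: a+=90; w,h=h,w
    return dict(n=len(q),c=(round(cx,1),round(cy,1)),l=round(w,1),w=round(h,1),longyaw=round(a%180,2),z=np.median(q[:,2]).round(1),mean=q.mean(0).round(1))
E
python3 - <<'E'
from h import *
for cam in("top","scene"):
    d=np.load(cam+'.npz')["d"]; P=cloud(cam,d)
    print(cam,"wall",fit(P,30,42,(466,-77),45)); print("foot",fit(P,4,14,(466,-77),40)); print("clipall",fit(P,4,42,(466,-77),40))
    print("ledge",fit(P,55,65,(548,143),100)); print("fence",fit(P,84,97,(558,143),105)); print("base",fit(P,6,14,(548,143),110))
w=arm.camera_params("wrist"); s=arm.get_state(); print(w["mtx"],np.round(w["R"],3),-np.array(w["R"]).T@np.array(w["t"]),s["eef_pos"])
E
```

```text
top wall {'n': 70, 'c': (477.1, -69.8), 'l': 49.4, 'w': 7.7, 'longyaw': 127.32, 'z': np.float64(35.7), 'mean': array([477.1, -69.7,  35.6])}
foot {'n': 207, 'c': (466.9, -77.4), 'l': 49.4, 'w': 33.8, 'longyaw': 127.98, 'z': np.float64(8.1), 'mean': array([463.6, -80. ,   8.1])}
clipall {'n': 279, 'c': (467.0, -77.5), 'l': 49.7, 'w': 33.8, 'longyaw': 127.98, 'z': np.float64(8.7), 'mean': array([467.1, -77.3,  15.2])}
ledge {'n': 1366, 'c': (560.5, 143.3), 'l': 150.9, 'w': 66.6, 'longyaw': 58.06, 'z': np.float64(60.2), 'mean': array([555.1, 145.1,  60.3])}
fence {'n': 361, 'c': (575.9, 133.5), 'l': 149.6, 'w': 14.6, 'longyaw': 57.92, 'z': np.float64(90.2), 'mean': array([575.6, 133.3,  90.3])}
base {'n': 733, 'c': (547.8, 151.0), 'l': 173.5, 'w': 89.8, 'longyaw': 61.28, 'z': np.float64(10.1), 'mean': array([522.5, 146.3,  10.1])}
scene wall {'n': 54, 'c': (479.2, -72.1), 'l': 49.8, 'w': 12.3, 'longyaw': 129.58, 'z': np.float64(35.1), 'mean': array([480.7, -71.6,  35.1])}
foot {'n': 73, 'c': (465.5, -82.4), 'l': 52.1, 'w': 48.9, 'longyaw': 132.97, 'z': np.float64(7.9), 'mean': array([47
[... 163 characters left out ...]
ledge {'n': 483, 'c': (561.5, 143.5), 'l': 152.5, 'w': 72.1, 'longyaw': 59.75, 'z': np.float64(60.2), 'mean': array([570.9, 143.9,  60.2])}
fence {'n': 279, 'c': (578.0, 133.4), 'l': 152.2, 'w': 19.2, 'longyaw': 58.91, 'z': np.float64(89.7), 'mean': array([580.1, 134.9,  89.3])}
base {'n': 740, 'c': (554.4, 147.7), 'l': 173.3, 'w': 92.9, 'longyaw': 60.51, 'z': np.float64(10.4), 'mean': array([578.2, 149.2,  10.4])}
[[321.2043882    0.         257.55857044]
 [  0.         321.2043882  187.08666544]
 [  0.           0.           1.        ]] [[ 0.285  0.959  0.001]
 [ 0.918 -0.273  0.289]
 [ 0.277 -0.082 -0.957]] [ 99.88203947 621.80192475 383.21958617] [177.96613938 598.9969689  192.36143   ]
```

>>> move_arm(
  plan=[
    {"x": 0.008,"y": -0.018,"z": 0,"roll": 0.03},
    {"x": 0.023,"y": -0.053,"z": 0,"roll": 0.1},
    {"x": 0.04,"y": -0.092,"z": 0,"roll": 0.2},
    {"x": 0.06,"y": -0.138,"z": 0,"roll": 0.3},
    {"x": 0.08,"y": -0.184,"z": 0,"roll": 0.4},
    {"x": 0.1,"y": -0.23,"z": 0,"roll": 0.5},
    {"x": 0.12,"y": -0.276,"z": 0,"roll": 0.6},
    {"x": 0.14,"y": -0.322,"z": 0,"roll": 0.7},
    {"x": 0.16,"y": -0.368,"z": 0,"roll": 0.8},
    {"x": 0.18,"y": -0.414,"z": 0,"roll": 0.9},
    {"x": 0.2,"y": -0.46,"z": 0,"roll": 0.951},
    {"x": 0.22,"y": -0.506,"z": 0,"roll": 0.951},
    {"x": 0.24,"y": -0.552,"z": 0,"roll": 0.951},
    {"x": 0.26,"y": -0.598,"z": -0.01,"roll": 0.951},
    {"x": 0.275,"y": -0.632,"z": -0.02,"roll": 0.951},
    {"x": 0.286,"y": -0.657,"z": -0.03,"roll": 0.951},
    {"x": 0.293,"y": -0.673,"z": -0.04,"roll": 0.951},
    {"x": 0.293,"y": -0.673,"z": -0.04,"roll": 0.951},
    {"x": 0.293,"y": -0.673,"z": -0.04,"roll": 0.951},
    {"x": 0.293,"y": -0.673,"z": -0.04,"roll": 0.951},
  ],
)

```text
time: 2.3
eef_pos: [470.8, -73.1, 153.0]
orientation: [-180.0, 0.0, -142.0]
wrist_force: [-0.3, 0.3, -0.4]
finger_gap: 1.001
grasp_force: 0.0
```

Run:
```python
from h import *
s=arm.get_state(); print(s["time"],s["eef_pos"],s["orientation"],s["qpos"],s["wrist_force"])
p=arm.camera_params("wrist"); im,d=arm.capture("wrist"); save("w1.png",im); np.savez("w1",im=im,d=d)
P=cloud("wrist",d,p); print("wall",fit(P,30,42,(466,-77),45)); print("foot",fit(P,4,14,(466,-77),40)); print("all",fit(P,4,42,(466,-77),40))
```

```text
2.3 [470.82848748 -73.12079467 153.01442316] [-1.79997497e+02  1.71544124e-02 -1.42026995e+02] [-9.01670161e+00  9.61429598e+00  1.13600281e+02  1.29549180e-02
  5.67718917e+01 -1.36996804e+02] [-0.33074452  0.33737301 -0.44809063]
wall {'n': 446, 'c': (476.9, -70.3), 'l': 49.5, 'w': 8.3, 'longyaw': 127.91, 'z': np.float64(34.9), 'mean': array([476.7, -70.3,  34.7])}
foot {'n': 1241, 'c': (464.9, -79.3), 'l': 49.5, 'w': 29.4, 'longyaw': 127.79, 'z': np.float64(7.0), 'mean': array([464.4, -79.9,   7.3])}
all {'n': 1837, 'c': (466.8, -78.0), 'l': 49.7, 'w': 33.9, 'longyaw': 127.79, 'z': np.float64(7.6), 'mean': array([468.2, -77. ,  15.2])}
```

View pics/w1.png

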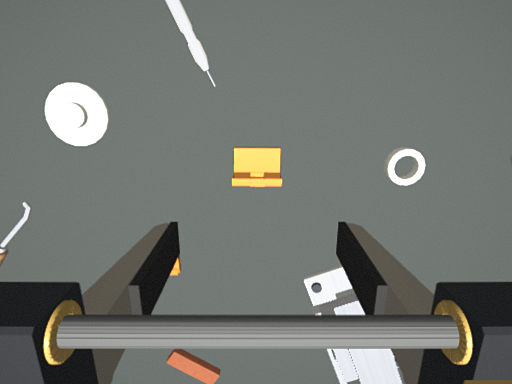

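The wrist view shows the clip at (257,168), square between the open fingers, with nothing in the fingers' way. I go down to grasp it.

>>> move_arm(
  plan=[
    {"z": -0.01,"y": -0.001},
    {"z": -0.035,"y": -0.0015},
    {"z": -0.065,"y": -0.0015},
    {"z": -0.095,"y": -0.0015},
    {"z": -0.115,"y": -0.0015},
    {"z": -0.128,"y": -0.0015},
    {"z": -0.135,"y": -0.0015},
    {"z": -0.138,"y": -0.0015},
    {"z": -0.138,"y": -0.0015},
    {"z": -0.138,"y": -0.0015},
  ],
)

```text
invalid input at $.plan[0]: expected keys x, y, z, roll
```

>>> move_arm(
  plan=[
    {"z": 0},
    {"z": 0},
    {"z": 0},
    {"z": 0},
    {"z": 0},
    {"z": 0},
    {"z": 0},
    {"z": 0},
    {"z": 0},
    {"z": 0},
  ],
  gripper=0.03,
  newtons=12,
)

```text
invalid input at $.plan[0]: expected keys x, y, z, roll
```

>>> move_arm(
  plan=[
    {"x": 0,"y": -0.001,"z": -0.01,"roll": 0},
    {"x": 0,"y": -0.0015,"z": -0.035,"roll": 0},
    {"x": 0,"y": -0.0015,"z": -0.065,"roll": 0},
    {"x": 0,"y": -0.0015,"z": -0.095,"roll": 0},
    {"x": 0,"y": -0.0015,"z": -0.115,"roll": 0},
    {"x": 0,"y": -0.0015,"z": -0.128,"roll": 0},
    {"x": 0,"y": -0.0015,"z": -0.135,"roll": 0},
    {"x": 0,"y": -0.0015,"z": -0.138,"roll": 0},
    {"x": 0,"y": -0.0015,"z": -0.138,"roll": 0},
    {"x": 0,"y": -0.0015,"z": -0.138,"roll": 0},
  ],
)

```text
time: 3.35
eef_pos: [471.5, -75.4, 15.2]
orientation: [-180.0, 0.0, -142.1]
wrist_force: [-0.5, -0.2, -0.3]
finger_gap: 1.001
grasp_force: 0.0
```

>>> move_arm(
  plan=[
    {"x": 0,"y": 0,"z": 0,"roll": 0},
    {"x": 0,"y": 0,"z": 0,"roll": 0},
    {"x": 0,"y": 0,"z": 0,"roll": 0},
    {"x": 0,"y": 0,"z": 0,"roll": 0},
    {"x": 0,"y": 0,"z": 0,"roll": 0},
    {"x": 0,"y": 0,"z": 0,"roll": 0},
    {"x": 0,"y": 0,"z": 0,"roll": 0},
    {"x": 0,"y": 0,"z": 0,"roll": 0},
    {"x": 0,"y": 0,"z": 0,"roll": 0},
    {"x": 0,"y": 0,"z": 0,"roll": 0},
  ],
  gripper=0.03,
  newtons=12,
)

```text
time: 4.35
eef_pos: [471.0, -75.4, 14.6]
orientation: [-180.0, -0.0, -142.1]
wrist_force: [-0.7, 0.2, -0.2]
finger_gap: 0.327
grasp_force: 0.0
```

The gap reads 30 mm with no grip force, so the fingers closed without the clip. I check with pictures.

Run:
```python
from h import *
p=arm.camera_params("wrist"); im,d=arm.capture("wrist"); np.savez("w2",im=im,d=d)
im2,d2=arm.capture("scene"); 
a=cv2.resize(im,(512,384)); b=cv2.resize(im2[150:246,200:328],(512,384),interpolation=cv2.INTER_CUBIC)
save("w2.png",np.vstack([a,b])[:, :], .78)
P=cloud("wrist",d,p); print("wall",fit(P,30,42,(466,-77),30));
print(arm.get_state()["finger_gap"])
```

```text
wall {'n': 1035, 'c': (472.0, -75.1), 'l': 54.5, 'w': 22.6, 'longyaw': 127.88, 'z': np.float64(35.0), 'mean': array([474.3, -73.4,  35.4])}
0.324019524415056
```

View pics/w2.png

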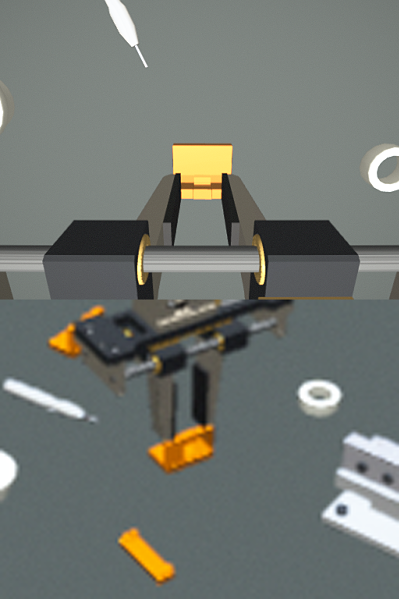

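Run:
```python
from h import *
print(arm.nose_length, arm.get_state())
z=np.load("w2.npz"); p=arm.camera_params("wrist"); P=cloud("wrist",z["d"],p); im=z["im"]
am=(im[...,0]>150)&(im[...,2]<110)&(im[...,1]>90)&(np.hypot(P[...,0]-470,P[...,1]+75)<60)
q=P[am]; print(am.sum(), "amber low",fit(np.where(am[...,None],P,0),4,13,(466,-77),60)); print("amber hi",fit(np.where(am[...,None],P,0),28,45,(466,-77),60))
c,s=np.cos(np.radians(38)),np.sin(np.radians(38)); T=np.array([471,-75.2])
dk=(~am)&(P[...,2]>2)&(P[...,2]<80)&(np.hypot(P[...,0]-471,P[...,1]+75)<60)
v=P[dk]; xy=v[:,:2]-T; L=np.c_[xy@[c,s],xy@[-s,c],v[:,2]]
for side in(1,-1):
    l=L[L[:,1]*side>0]; print(side,len(l),l.min(0).round(1),np.percentile(l,50,axis=0).round(1),l.max(0).round(1))
save("w2c.png",im[150:290,190:320],5)
```

```text
11.0 {'time': 4.45, 'qpos': array([-9.27171977e+00,  2.23082676e+01,  1.19270222e+02, -3.97831381e-04,
        3.84229355e+01, -1.37214523e+02]), 'qd': array([ 0.04504101, -0.03604396, -0.10576288,  0.01953852, -0.0421674 ,
        0.09613118]), 'effort': array([ 1.37661245e-03, -4.88164973e+01, -2.03662509e+01, -4.09851002e-02,
        4.18287981e-02,  9.52571781e-05]), 'eef_pos': array([470.9915529 , -75.37094763,  14.56379564]), 'orientation': array([ 1.79999122e+02, -1.14942853e-03, -1.42056885e+02]), 'wrist_force': array([-0.56662345,  0.18874479,  0.45841026]), 'moment': array([ 0.05106174,  0.06226458, -0.00671019]), 'grasp_force': 0.0, 'finger_gap': 0.324019524415056}
1567 amber low {'n': 538, 'c': (466.0, -78.8), 'l': 50.2, 'w': 32.9, 'longyaw': 127.68, 'z': np.float64(7.4), 'mean': array([467.1, -76.9,   8.4])}
amber hi {'n': 524, 'c': (471.9, -75.4), 'l': 30.3, 'w': 21.5, 'longyaw': 128.04, 'z': np.float64(34.8), 'mean': array([476.6, -71.2,  34.7])}
1 2936 [-22.6   0.2   2.1] [-9.6 15.2 31.7] [12.2 30.3 80. ]
-1 2998 [-22.7 -31.7   2.1] [ -9.5 -15.8  32.3] [11.9 -0.4 80. ]
```

View pics/w2c.png

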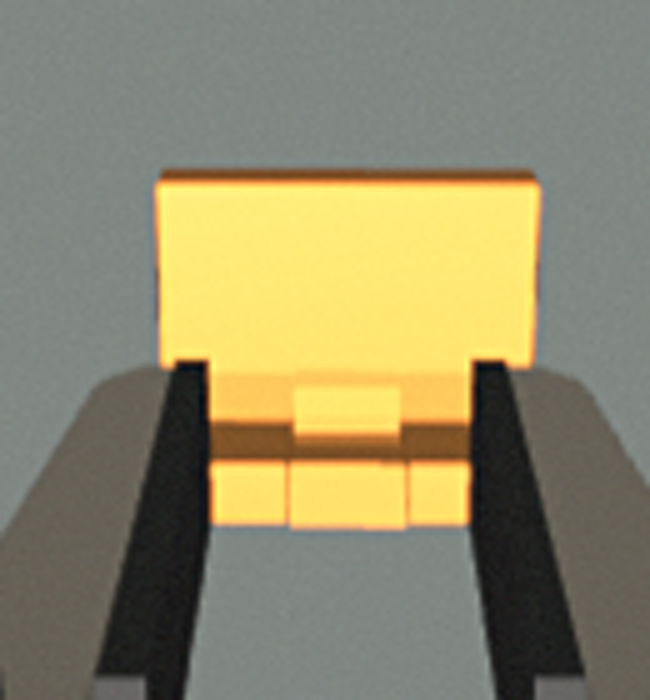

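Run:
```python
from h import *
for cam in("top","scene"):
    z=np.load(cam+".npz"); P=cloud(cam,z["d"]); im=z["im"]; hsv=cv2.cvtColor(im,cv2.COLOR_RGB2HSV)
    m=((hsv[...,0]>8)&(hsv[...,0]<28)&(hsv[...,1]>170)&(hsv[...,2]>80)&(P[...,2]<300)&(P[...,2]>-20)).astype(np.uint8)
    n,l,st,_=cv2.connectedComponentsWithStats(m)
    for i in range(1,n):
        if st[i,4]<15: continue
        q=P[l==i]; r=cv2.minAreaRect(q[:,:2].astype(np.float32))
        print(cam,st[i,:5],np.median(q,0).round(),"size",np.round(r[1]),"z",np.percentile(q[:,2],[2,98]).round())
    print([(round(x["score"],2),np.round(x["position"])) for x in arm.spot_in(cam,"clip")])
```

```text
top [76 42  9 13 29] [866. 429.  40.] size [15. 35.] z [34. 46.]
top [472 160   5  36  71] [ 554. -558.   28.] size [88. 19.] z [17. 34.]
[(0.77, array([210., 277.])), (0.71, array([280., 333.])), (0.52, array([238., 390.]))]
scene [216 153  17  15 149] [ 305. -195.   19.] size [43. 92.] z [ 3. 39.]
scene [164 166  17  19 167] [ 406. -335.   14.] size [ 45. 105.] z [ 1. 37.]
scene [ 47 188  39  24 315] [ 539. -604.   14.] size [101. 128.] z [ 3. 32.]
scene [248 190  20  15 189] [480. -73.  19.] size [51. 73.] z [ 3. 38.]
scene [238 224  18  17 114] [612. -94.   8.] size [66. 22.] z [ 1. 14.]
scene [277 272  28   3  52] [747.  27.   9.] size [ 6. 64.] z [ 5. 13.]
scene [427 288  25  15 318] [788. 360.  22.] size [ 48. 108.] z [17. 29.]
scene [468 296  27  25 355] [820. 439.  29.] size [39. 52.] z [20. 36.]
scene [438 306  18  18 234] [844. 360.  26.] size [33. 35.] z [18. 35.]
scene [481 321  15   9  96] [871. 435.  40.] size [13. 51.] z [28. 47.]
[(0.77, array([199., 255.])), (0.62, array([165., 221.])), (0.48, array([175., 173.]))]
```

>>> move_arm(
  plan=[
    {"x": 0,"y": 0,"z": 0,"roll": 0},
    {"x": 0,"y": 0,"z": 0,"roll": 0},
    {"x": 0,"y": 0,"z": 0,"roll": 0},
    {"x": 0,"y": 0,"z": 0,"roll": 0},
    {"x": 0,"y": 0,"z": 0,"roll": 0},
    {"x": 0,"y": 0,"z": 0,"roll": 0},
  ],
  gripper=0.0,
  newtons=12,
)

```text
time: 5.15
eef_pos: [471.0, -75.4, 14.6]
orientation: [-180.0, -0.0, -142.1]
wrist_force: [-0.1, -0.0, 1.1]
finger_gap: 0.003
grasp_force: 0.0
```

Run:
```python
from h import *
z=np.load("w2.npz"); p=arm.camera_params("wrist"); P=cloud("wrist",z["d"],p)
c,s=np.cos(np.radians(38)),np.sin(np.radians(38)); T=np.array([471,-75.3,0])
def loc(v): v=v-T; return np.stack([v[...,0]*c+v[...,1]*s,-v[...,0]*s+v[...,1]*c,v[...,2]],-1)
L=loc(P)
for col in (222,229,240,280,288,295): print(col,[(r,L[r,col].round(0).tolist()) for r in range(212,250,4)])
p=arm.camera_params("wrist"); im,d=arm.capture("wrist"); np.savez("w3",im=im,d=d)
im2,d2=arm.capture("scene"); np.savez("s3",im=im2,d=d2)
a=cv2.resize(im[150:294,170:362],(768,576))[:, :]; b=cv2.resize(im2[165:237,210:306],(768,576),interpolation=cv2.INTER_CUBIC)
save("w3.png",np.vstack([a,b]),.52)
P=cloud("scene",d2); L=loc(P); 
for col in range(244,272,4): print(col,[(r,L[r,col].round(0).tolist()) for r in range(180,212,3)])
```

```text
222 [(212, [-4.0, -24.0, 6.0]), (216, [-2.0, -24.0, 8.0]), (220, [1.0, -24.0, 7.0]), (224, [-8.0, -21.0, 35.0]), (228, [-9.0, -20.0, 43.0]), (232, [-10.0, -19.0, 49.0]), (236, [-10.0, -19.0, 54.0]), (240, [-10.0, -19.0, 58.0]), (244, [-10.0, -18.0, 64.0]), (248, [-10.0, -18.0, 67.0])]
229 [(212, [-5.0, -20.0, 7.0]), (216, [-2.0, -19.0, 8.0]), (220, [0.0, -19.0, 9.0]), (224, [-10.0, -17.0, 39.0]), (228, [-9.0, -16.0, 43.0]), (232, [-10.0, -16.0, 50.0]), (236, [-8.0, -16.0, 51.0]), (240, [-6.0, -16.0, 52.0]), (244, [-4.0, -16.0, 53.0]), (248, [-3.0, -16.0, 53.0])]
240 [(212, [-4.0, -12.0, 6.0]), (216, [-2.0, -12.0, 6.0]), (220, [1.0, -12.0, 8.0]), (224, [4.0, -12.0, 7.0]), (228, [4.0, -12.0, 13.0]), (232, [3.0, -12.0, 21.0]), (236, [4.0, -11.0, 26.0]), (240, [4.0, -11.0, 32.0]), (244, [5.0, -11.0, 35.0]), (248, [7.0, -11.0, 34.0])]
280 [(212, [-5.0, 14.0, 7.0]), (216, [-2.0, 14.0, 8.0]), (220, [1.0, 14.0, 7.0]), (224, [3.0, 14.0, 9.0]), (228, [4.0, 14.0, 14.0]), (232, [4.0, 14.0, 19.0]), (236, [4.0, 13.0, 25.0]), (240, [4.0, 13.0, 31.0]), (244, [4.0, 13.0, 35.0]), (248, [7.0, 13.0, 35.
[... 1981 characters left out ...]
1, [9.0, -0.0, 7.0]), (204, [16.0, -4.0, 2.0]), (207, [26.0, -11.0, 0.0]), (210, [33.0, -16.0, -3.0])]
264 [(180, [10.0, 11.0, 77.0]), (183, [12.0, 10.0, 69.0]), (186, [850.0, -561.0, 823.0]), (189, [-39.0, 45.0, 0.0]), (192, [12.0, 11.0, 37.0]), (195, [12.0, 11.0, 25.0]), (198, [8.0, 14.0, 11.0]), (201, [14.0, 11.0, 5.0]), (204, [20.0, 7.0, -0.0]), (207, [34.0, -3.0, 3.0]), (210, [44.0, -9.0, 1.0])]
268 [(180, [-70.0, 81.0, 0.0]), (183, [-53.0, 69.0, 4.0]), (186, [-40.0, 61.0, 4.0]), (189, [-31.0, 54.0, 2.0]), (192, [-22.0, 48.0, -1.0]), (195, [-6.0, 38.0, 2.0]), (198, [1.0, 33.0, -3.0]), (201, [14.0, 24.0, -1.0]), (204, [27.0, 16.0, 1.0]), (207, [40.0, 7.0, 2.0]), (210, [47.0, 2.0, -1.0])]
```

View pics/w3.png

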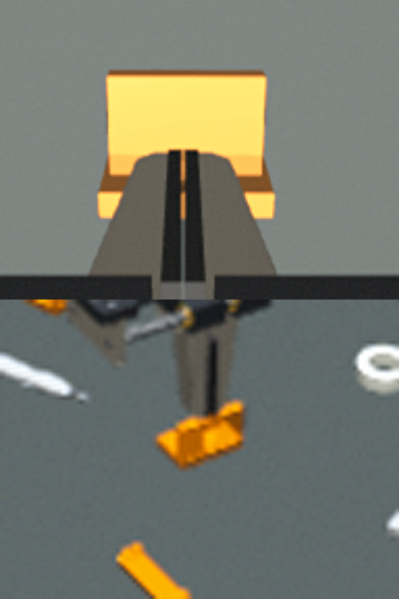

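Run:
```python
from h import *
p=arm.camera_params("wrist"); R=np.array(p["R"]); s=arm.get_state()
# camera pose rel. TCP is constant: express wrist clouds in TCP-relative axes using current pose
for f in("w1","w3"):
    d=np.load(f+".npz")["d"]; P=cloud("wrist",d,p)-s["eef_pos"]
    c,sn=np.cos(np.radians(38)),np.sin(np.radians(38))
    L=np.stack([P[...,0]*c+P[...,1]*sn,-P[...,0]*sn+P[...,1]*c,P[...,2]],-1)
    m=(abs(L[...,0])<14)&(abs(L[...,1])<70)&(L[...,2]>-12)&(L[...,2]<60)&(d>0)
    q=L[m]; print(f,len(q),np.percentile(q,[1,5,50,99],axis=0).round(1).tolist()); 
    fr=q[abs(q[:,0]+10)<1.5]; print(np.histogram(fr[:,2],bins=range(-12,60,6)))
    if f=="w1": print([(r,d[r,172],L[r,172].round(0).tolist(),L[r,345].round(0).tolist()) for r in range(214,236,2)])
```

```text
w1 3218 [[-10.7, -59.9, 21.4], [-10.3, -57.4, 24.1], [-8.9, 44.8, 44.4], [9.7, 58.7, 59.7]]
(array([  0,   0,   0,   0,   0,  65, 182, 217, 260, 285, 331]), array([-12,  -6,   0,   6,  12,  18,  24,  30,  36,  42,  48,  54]))
[(214, np.float32(369.77954), [55.0, -99.0, -154.0], [55.0, 100.0, -154.0]), (216, np.float32(371.05136), [57.0, -99.0, -155.0], [57.0, 100.0, -153.0]), (218, np.float32(370.0745), [59.0, -99.0, -153.0], [60.0, 100.0, -153.0]), (220, np.float32(371.59073), [62.0, -100.0, -154.0], [63.0, 101.0, -155.0]), (222, np.float32(182.81476), [-10.0, -49.0, 22.0], [-10.0, 49.0, 21.0]), (224, np.float32(180.35075), [-10.0, -49.0, 24.0], [-10.0, 48.0, 25.0]), (226, np.float32(176.27177), [-10.0, -48.0, 28.0], [-10.0, 48.0, 27.0]), (228, np.float32(174.80383), [-10.0, -47.0, 30.0], [-10.0, 47.0, 30.0]), (230, np.float32(173.31778), [-10.0, -47.0, 32.0], [-10.0, 46.0, 32.0]), (232, np.float32(172.5334), [-9.0, -47.0, 33.0], [-10.0, 46.0, 34.0]), (234, np.float32(172.06714), [-8.0, -46.0, 33.0], [-10.0, 45.0, 37.0])]
w3 4482 [[-13.6, -24.0, -8.9], [-12.0, -22.0, -8.4], [-8.8, -0.2, 11.5], [9.7, 24.8, 59.4]]
(array([328,   1,   0,   0,   0,  63, 175, 223, 252, 294, 330]), array([-12,  -6,   0,   6,  12,  18,  24,  30,  36,  42,  48,  54]))
```

The depth data agree in every view: the real fingertips are about 21 mm above the reported TCP instead of 11 mm below it, so the tool is about 32 mm shorter than documented. The clip has not moved. I rise a little, open the fingers and go down the extra 32 mm.

>>> move_arm(
  plan=[
    {"x": 0,"y": 0,"z": 0.004,"roll": 0},
    {"x": 0,"y": 0,"z": 0.008,"roll": 0},
    {"x": 0,"y": 0,"z": 0.008,"roll": 0},
  ],
)

```text
time: 5.55
eef_pos: [471.5, -75.4, 23.3]
orientation: [-180.0, 0.0, -142.1]
wrist_force: [-0.3, 0.1, 0.2]
finger_gap: 0.001
grasp_force: 0.0
```

>>> move_arm(
  plan=[
    {"x": 0,"y": 0,"z": 0,"roll": 0},
    {"x": 0,"y": 0,"z": 0,"roll": 0},
    {"x": 0,"y": 0,"z": 0,"roll": 0},
    {"x": 0,"y": 0,"z": 0,"roll": 0},
    {"x": 0,"y": 0,"z": 0,"roll": 0},
    {"x": 0,"y": 0,"z": 0,"roll": 0},
    {"x": 0,"y": 0,"z": 0,"roll": 0},
    {"x": 0,"y": 0,"z": 0,"roll": 0},
    {"x": 0,"y": 0,"z": 0,"roll": 0},
  ],
  gripper=0.0919,
)

```text
time: 6.45
eef_pos: [471.0, -75.4, 22.6]
orientation: [180.0, 0.0, -142.1]
wrist_force: [0.9, -0.3, -0.6]
finger_gap: 0.762
grasp_force: 0.0
```

>>> move_arm(
  plan=[
    {"x": 0,"y": 0.0005,"z": -0.005,"roll": 0},
    {"x": 0,"y": 0.0005,"z": -0.015,"roll": 0},
    {"x": 0,"y": 0.0005,"z": -0.025,"roll": 0},
    {"x": 0,"y": 0.0005,"z": -0.033,"roll": 0},
    {"x": 0,"y": 0.0005,"z": -0.037,"roll": 0},
    {"x": 0,"y": 0.0005,"z": -0.039,"roll": 0},
    {"x": 0,"y": 0.0005,"z": -0.039,"roll": 0},
    {"x": 0,"y": 0.0005,"z": -0.039,"roll": 0},
  ],
)

```text
time: 7.25
eef_pos: [471.2, -74.9, -16.3]
orientation: [-180.0, 0.0, -142.1]
wrist_force: [-0.5, 0.2, 1.0]
finger_gap: 0.999
grasp_force: 0.0
```

>>> move_arm(
  plan=[
    {"x": 0,"y": 0,"z": 0,"roll": 0},
    {"x": 0,"y": 0,"z": 0,"roll": 0},
    {"x": 0,"y": 0,"z": 0,"roll": 0},
    {"x": 0,"y": 0,"z": 0,"roll": 0},
    {"x": 0,"y": 0,"z": 0,"roll": 0},
    {"x": 0,"y": 0,"z": 0,"roll": 0},
    {"x": 0,"y": 0,"z": 0,"roll": 0},
  ],
  gripper=0.03,
  newtons=12,
)

```text
time: 7.95
eef_pos: [471.1, -74.9, -16.4]
orientation: [-180.0, 0.0, -142.1]
wrist_force: [-0.2, -0.0, 1.3]
finger_gap: 0.545
grasp_force: 12.0
```

The clip is gripped (50 mm opening, 12 N). I lift it and carry it to a hover in front of the fixture.

>>> move_arm(
  plan=[
    {"x": 0,"y": 0,"z": 0.01,"roll": 0},
    {"x": 0,"y": 0,"z": 0.03,"roll": 0},
    {"x": 0,"y": 0,"z": 0.06,"roll": 0},
    {"x": 0,"y": 0.003,"z": 0.09,"roll": -0.05},
    {"x": 0.003,"y": 0.013,"z": 0.12,"roll": -0.15},
    {"x": 0.01,"y": 0.033,"z": 0.14,"roll": -0.25},
    {"x": 0.02,"y": 0.058,"z": 0.15,"roll": -0.36},
    {"x": 0.03,"y": 0.085,"z": 0.15,"roll": -0.47},
    {"x": 0.038,"y": 0.112,"z": 0.15,"roll": -0.58},
    {"x": 0.046,"y": 0.14,"z": 0.15,"roll": -0.69},
    {"x": 0.053,"y": 0.165,"z": 0.15,"roll": -0.8},
    {"x": 0.06,"y": 0.19,"z": 0.15,"roll": -0.91},
    {"x": 0.065,"y": 0.21,"z": 0.15,"roll": -1.02},
    {"x": 0.068,"y": 0.223,"z": 0.15,"roll": -1.12},
    {"x": 0.069,"y": 0.23,"z": 0.15,"roll": -1.19},
    {"x": 0.069,"y": 0.231,"z": 0.15,"roll": -1.221},
    {"x": 0.069,"y": 0.231,"z": 0.15,"roll": -1.221},
    {"x": 0.069,"y": 0.231,"z": 0.15,"roll": -1.221},
    {"x": 0.069,"y": 0.231,"z": 0.15,"roll": -1.221},
  ],
)

```text
time: 9.85
eef_pos: [539.9, 155.9, 133.9]
orientation: [180.0, 0.0, 148.0]
wrist_force: [-0.4, -0.4, -0.1]
finger_gap: 0.544
grasp_force: 12.0
```

```bash
cat >> h.py <<'E'
def fx(P,o,yaw):
    c,s=np.cos(np.radians(yaw)),np.sin(np.radians(yaw)); v=P-np.r_[o,0]
    return np.stack([v[...,0]*c+v[...,1]*s,-v[...,0]*s+v[...,1]*c,v[...,2]],-1)
E
python3 - <<'E'
from h import *
s=arm.get_state(); print(s["eef_pos"],s["orientation"],s["finger_gap"],s["grasp_force"],s["wrist_force"])
p=arm.camera_params("wrist"); im,d=arm.capture("wrist"); np.savez("w4",im=im,d=d); it,dt=arm.capture("top"); np.savez("t4",im=it,d=dt)
save("w4.png",im,1.5)
P=cloud("wrist",d,p); T=cloud("top",dt)
for n,Q in(("wrist",P),("top",T)):
    print(n,"fence",fit(Q,84,97,(573,135),85)); print("ledge",fit(Q,56,64,(560,143),90)); print(fit(Q,6,14,(548,145),100))
# clip in hand, axes of the fixture yaw, relative to TCP
for n,Q,I in(("wrist",P,im),("top",T,it)):
    hs=cv2.cvtColor(I,cv2.COLOR_RGB2HSV); L=fx(Q,s["eef_pos"][:2],-32)
    m=(hs[...,1]>120)&(abs(hs[...,0].astype(int)-20)<14)&(Q[...,2]>110)&(np.abs(L[...,:2]).max(-1)<60)
    if m.sum()>20:
        q=L[m]; print(n,m.sum(),np.percentile(q,[1,50,99],axis=0).round(1).tolist()); 
        lo=q[q[:,2]<np.percentile(q[:,2],1)+12]; print(cv2.minAreaRect(lo[:,:2].astype(np.float32)),np.median(lo[:,2]))
E
```

```text
[539.93904699 155.88077768 133.85376244] [1.79996465e+02 5.62177989e-03 1.48012821e+02] 0.5435578242842113 11.999992579221725 [-0.40517953 -0.41484662 -0.08939586]
wrist fence {'n': 346, 'c': (574.9, 133.8), 'l': 149.7, 'w': 14.4, 'longyaw': 58.59, 'z': np.float64(88.7), 'mean': array([574.7, 138. ,  88.3])}
ledge {'n': 5741, 'c': (550.9, 148.5), 'l': 150.3, 'w': 45.3, 'longyaw': 58.68, 'z': np.float64(58.9), 'mean': array([546.6, 151.3,  58.9])}
{'n': 5213, 'c': (526.1, 163.4), 'l': 169.9, 'w': 32.7, 'longyaw': 58.69, 'z': np.float64(8.9), 'mean': array([525.6, 163.8,   9. ])}
top fence {'n': 305, 'c': (572.8, 128.6), 'l': 137.7, 'w': 14.5, 'longyaw': 57.83, 'z': np.float64(90.3), 'mean': array([570.1, 123.6,  90.3])}
ledge {'n': 317, 'c': (560.7, 142.8), 'l': 149.8, 'w': 65.8, 'longyaw': 58.17, 'z': np.float64(60.4), 'mean': array([556. , 112.5,  60.3])}
{'n': 284, 'c': (533.2, 120.5), 'l': 103.5, 'w': 89.7, 'longyaw': 58.98, 'z': np.float64(10.0), 'mean': array([511.,  94.,  10.])}
wrist 9598 [[-29.4, -29.0, 152.8], [-3.1, 1.1, 163.7], [11.2, 47.6, 267.6]]
((-5.23935604095459, -0.10389328002929688), (50.573333740234375, 34.62562561035156), 89.36568450927734) 157.13768322851507
```

View pics/w4.png

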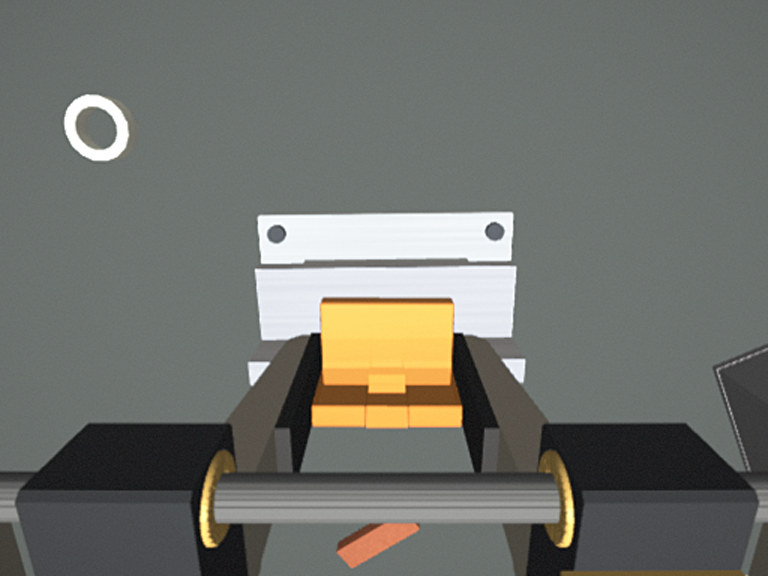

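The wrist view shows the held clip at (387,360), square to the fixture: the ledge edge runs from (256,268) to (516,266). I advance to about 4 mm short of the fence and go down.

>>> move_arm(
  plan=[
    {"x": 0.004,"y": -0.003,"z": 0,"roll": 0.009},
    {"x": 0.01,"y": -0.0065,"z": -0.005,"roll": 0.009},
    {"x": 0.016,"y": -0.0102,"z": -0.015,"roll": 0.009},
    {"x": 0.016,"y": -0.0102,"z": -0.035,"roll": 0.009},
    {"x": 0.016,"y": -0.0102,"z": -0.055,"roll": 0.009},
    {"x": 0.016,"y": -0.0102,"z": -0.07,"roll": 0.009},
    {"x": 0.016,"y": -0.0102,"z": -0.08,"roll": 0.009},
    {"x": 0.016,"y": -0.0102,"z": -0.085,"roll": 0.009},
    {"x": 0.016,"y": -0.0102,"z": -0.0875,"roll": 0.009},
    {"x": 0.016,"y": -0.0102,"z": -0.088,"roll": 0.009},
    {"x": 0.016,"y": -0.0102,"z": -0.088,"roll": 0.009},
    {"x": 0.016,"y": -0.0102,"z": -0.088,"roll": 0.009},
  ],
)

```text
time: 11.15
eef_pos: [556.4, 146.0, 46.2]
orientation: [180.0, 0.0, 148.5]
wrist_force: [-0.7, 0.1, 0.5]
finger_gap: 0.545
grasp_force: 12.0
```

>>> move_arm(
  plan=[
    {"x": 0,"y": 0,"z": -0.0005,"roll": 0},
    {"x": 0,"y": 0,"z": -0.001,"roll": 0},
    {"x": 0,"y": 0,"z": -0.0015,"roll": 0},
    {"x": 0,"y": 0,"z": -0.0015,"roll": 0},
    {"x": 0,"y": 0,"z": -0.0015,"roll": 0},
  ],
)

```text
time: 11.65
eef_pos: [555.9, 145.9, 44.0]
orientation: [-180.0, -0.0, 148.5]
wrist_force: [0.4, 0.8, -0.2]
finger_gap: 0.54
grasp_force: 12.0
```

>>> move_arm(
  plan=[
    {"x": 0,"y": 0,"z": -0.0002,"roll": 0},
    {"x": 0,"y": 0,"z": -0.0004,"roll": 0},
    {"x": 0,"y": 0,"z": -0.0006,"roll": 0},
    {"x": 0,"y": 0,"z": -0.0006,"roll": 0},
    {"x": 0,"y": 0,"z": -0.0006,"roll": 0},
  ],
)

```text
time: 12.15
eef_pos: [556.1, 145.9, 43.6]
orientation: [180.0, 0.0, 148.5]
wrist_force: [-0.3, -1.1, 2.6]
finger_gap: 0.541
grasp_force: 12.0
```

Run:
```python
from h import *
s=arm.get_state(); print(s["eef_pos"],s["grasp_force"],s["wrist_force"])
p=arm.camera_params("wrist"); im,d=arm.capture("wrist"); np.savez("w5",im=im,d=d)
P=cloud("wrist",d,p); L=fx(P,s["eef_pos"][:2],-31.5); hs=cv2.cvtColor(im,cv2.COLOR_RGB2HSV)
am=(hs[...,1]>120)&(abs(hs[...,0].astype(int)-20)<14)&(np.abs(L[...,:2]).max(-1)<40)
Q=np.where(am[...,None],L,-999); print("foot",fit(Q,60,74,(0,0),50)); print("wall",fit(Q,90,102,(0,0),50))
Q=np.where(am[...,None],-999,L); print("ledge",fit(Q,54,64,(0,0),100))
m=(~am)&(L[...,2]>84)&(L[...,2]<93)&(L[...,0]>8)&(L[...,0]<45)&(abs(L[...,1])<90); q=L[m]; print("fence",len(q),q.min(0),np.percentile(q,[2,98],axis=0).round(1).tolist())
```

```text
[556.10712709 145.92294436  43.64918475] 12.00030717998743 [-0.31057172 -1.08211153  2.61337943]
foot {'n': 4848, 'c': (-5.5, -0.1), 'l': 50.6, 'w': 34.2, 'longyaw': 90.26, 'z': np.float64(66.9), 'mean': array([-7.7, -0.1, 67.4])}
wall {'n': 1819, 'c': (7.5, -0.2), 'l': 50.1, 'w': 8.9, 'longyaw': 89.43, 'z': np.float64(94.6), 'mean': array([ 6.6, -0.3, 94.2])}
ledge {'n': 11024, 'c': (5.0, -0.6), 'l': 150.7, 'w': 67.1, 'longyaw': 90.09, 'z': np.float64(58.8), 'mean': array([-11.3,  -1. ,  58.8])}
fence 1786 [ 14.28635994 -75.59474563  84.01982135] [[15.1, -64.8, 84.4], [29.2, 67.5, 89.7]]
```

The clip touches the ledge (2.6 N upward), centred to about 0.5 mm and about 3.5 mm from the fence. I release it, back up, and close the fingers above it.

>>> move_arm(
  plan=[
    {"x": 0,"y": 0,"z": 0,"roll": 0},
    {"x": 0,"y": 0,"z": 0,"roll": 0},
    {"x": 0,"y": 0,"z": 0,"roll": 0},
    {"x": 0,"y": 0,"z": 0,"roll": 0},
    {"x": 0,"y": 0,"z": 0,"roll": 0},
    {"x": 0,"y": 0,"z": 0,"roll": 0},
  ],
  gripper=0.075,
)

```text
time: 12.8
eef_pos: [556.0, 145.9, 43.5]
orientation: [-180.0, -0.0, 148.5]
wrist_force: [-0.2, -0.0, -0.1]
finger_gap: 0.814
grasp_force: 0.0
```

>>> move_arm(
  plan=[
    {"x": 0,"y": 0,"z": 0.004,"roll": 0},
    {"x": 0,"y": 0,"z": 0.014,"roll": 0},
    {"x": 0,"y": 0,"z": 0.03,"roll": 0},
    {"x": -0.006,"y": 0.004,"z": 0.045,"roll": 0},
    {"x": -0.0105,"y": 0.0065,"z": 0.05,"roll": 0},
    {"x": -0.0105,"y": 0.0065,"z": 0.05,"roll": 0},
    {"x": -0.0105,"y": 0.0065,"z": 0.05,"roll": 0},
  ],
)

```text
time: 13.5
eef_pos: [545.2, 152.5, 93.5]
orientation: [-180.0, 0.0, 148.5]
wrist_force: [0.5, -0.3, 0.9]
finger_gap: 0.815
grasp_force: 0.0
```

>>> move_arm(
  plan=[
    {"x": 0,"y": 0,"z": 0,"roll": 0},
    {"x": 0,"y": 0,"z": 0,"roll": 0},
    {"x": 0,"y": 0,"z": 0,"roll": 0},
    {"x": 0,"y": 0,"z": 0,"roll": 0},
    {"x": 0,"y": 0,"z": 0,"roll": 0},
    {"x": 0,"y": 0,"z": 0,"roll": 0},
    {"x": 0,"y": 0,"z": 0,"roll": 0},
    {"x": 0,"y": 0,"z": 0,"roll": 0},
    {"x": 0,"y": 0,"z": 0,"roll": 0},
  ],
  gripper=0.0,
  newtons=20,
)

```text
time: 14.4
eef_pos: [545.5, 152.4, 93.5]
orientation: [-180.0, 0.0, 148.5]
wrist_force: [-0.4, -0.0, -0.4]
finger_gap: 0.049
grasp_force: 0.0
```

Run:
```python
from h import *
s=arm.get_state(); print(s["time"],s["eef_pos"],s["orientation"],s["wrist_force"],s["finger_gap"])
p=arm.camera_params("wrist"); im,d=arm.capture("wrist"); np.savez("w6",im=im,d=d)
P=cloud("wrist",d,p); L=fx(P,s["eef_pos"][:2],-31.5); hs=cv2.cvtColor(im,cv2.COLOR_RGB2HSV)
am=(hs[...,1]>120)&(abs(hs[...,0].astype(int)-20)<14)&(np.abs(L[...,:2]).max(-1)<60)
Q=np.where(am[...,None],L,-999); print("foot",fit(Q,60,74,(10,0),50)); print("wall",fit(Q,90,102,(10,0),50))
m=(~am)&(L[...,2]>84)&(L[...,2]<93)&(L[...,0]>8)&(L[...,0]<55)&(abs(L[...,1])<90); q=L[m]; print("fence",np.percentile(q,[2,98],axis=0).round(1).tolist())
m=(~am)&(L[...,2]>100)&(abs(L[...,0])<14)&(abs(L[...,1])<25); q=L[m]; print("finger lowest",np.percentile(q,[0.5,99.5],axis=0).round(1).tolist())
save("w6.png",im)
```

```text
14.4 [545.48887022 152.41545613  93.50900838] [-1.79999549e+02  8.80127218e-04  1.48499187e+02] [-0.44634434 -0.03074022 -0.39213968] 0.04869470866462326
foot {'n': 2313, 'c': (6.6, -0.0), 'l': 49.5, 'w': 33.2, 'longyaw': 89.79, 'z': np.float64(66.8), 'mean': array([ 2.1, -0.2, 66.9])}
wall {'n': 135, 'c': (19.7, -0.1), 'l': 49.5, 'w': 7.7, 'longyaw': 89.15, 'z': np.float64(94.6), 'mean': array([18.7, -0.3, 94.1])}
fence [[28.0, -73.7, 84.5], [41.5, 72.4, 90.0]]
finger lowest [[-11.9, -18.9, 116.5], [10.3, 18.6, 220.1]]
```

View pics/w6.png

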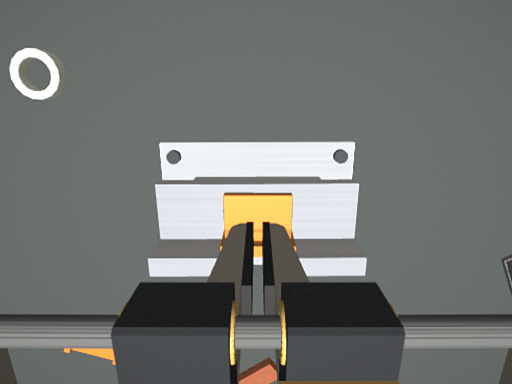

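The clip stands free on the ledge and the closed fingers are above its foot, about 5 mm before the wall. I go down to just above the foot.

>>> move_arm(
  plan=[
    {"x": 0.001,"y": -0.0006,"z": -0.005,"roll": 0},
    {"x": 0.002,"y": -0.0013,"z": -0.018,"roll": 0},
    {"x": 0.002,"y": -0.0013,"z": -0.03,"roll": 0},
    {"x": 0.002,"y": -0.0013,"z": -0.039,"roll": 0},
    {"x": 0.002,"y": -0.0013,"z": -0.043,"roll": 0},
    {"x": 0.002,"y": -0.0013,"z": -0.0445,"roll": 0},
    {"x": 0.002,"y": -0.0013,"z": -0.045,"roll": 0},
    {"x": 0.002,"y": -0.0013,"z": -0.045,"roll": 0},
  ],
)

```text
time: 15.25
eef_pos: [547.7, 151.2, 48.7]
orientation: [180.0, 0.0, 148.5]
wrist_force: [0.1, 0.1, 0.5]
finger_gap: 0.006
grasp_force: 0.0
```

>>> move_arm(
  plan=[
    {"x": 0,"y": 0,"z": -0.0003,"roll": 0},
    {"x": 0,"y": 0,"z": -0.0006,"roll": 0},
    {"x": 0,"y": 0,"z": -0.0008,"roll": 0},
    {"x": 0,"y": 0,"z": -0.0008,"roll": 0},
  ],
)

```text
time: 15.65
eef_pos: [547.5, 151.1, 47.8]
orientation: [180.0, 0.0, 148.5]
wrist_force: [-0.4, -0.5, -0.2]
finger_gap: 0.006
grasp_force: 0.0
```

>>> move_arm(
  plan=[
    {"x": 0,"y": 0,"z": -0.0003,"roll": 0},
    {"x": 0,"y": 0,"z": -0.0006,"roll": 0},
    {"x": 0,"y": 0,"z": -0.0006,"roll": 0},
    {"x": 0,"y": 0,"z": -0.0006,"roll": 0},
  ],
)

```text
time: 16.05
eef_pos: [547.5, 151.1, 47.1]
orientation: [-180.0, 0.0, 148.5]
wrist_force: [-0.7, 0.3, 0.9]
finger_gap: 0.002
grasp_force: 0.0
```

>>> move_arm(
  plan=[
    {"x": 0,"y": 0,"z": -0.0002,"roll": 0},
    {"x": 0,"y": 0,"z": -0.0004,"roll": 0},
    {"x": 0,"y": 0,"z": -0.0004,"roll": 0},
    {"x": 0,"y": 0,"z": -0.0004,"roll": 0},
  ],
)

```text
time: 16.45
eef_pos: [547.5, 151.1, 46.7]
orientation: [-180.0, -0.0, 148.5]
wrist_force: [0.3, 0.9, 0.2]
finger_gap: 0.005
grasp_force: 0.0
```

>>> move_arm(
  plan=[
    {"x": 0,"y": 0,"z": -0.0002,"roll": 0},
    {"x": 0,"y": 0,"z": -0.0004,"roll": 0},
    {"x": 0,"y": 0,"z": -0.0004,"roll": 0},
    {"x": 0,"y": 0,"z": -0.0004,"roll": 0},
  ],
)

```text
time: 16.85
eef_pos: [547.5, 151.1, 46.4]
orientation: [180.0, 0.0, 148.5]
wrist_force: [-0.6, 0.0, 2.8]
finger_gap: 0.006
grasp_force: 1.5
```

>>> move_arm(
  plan=[
    {"x": 0,"y": 0,"z": -0.0002,"roll": 0},
    {"x": 0,"y": 0,"z": -0.0003,"roll": 0},
    {"x": 0,"y": 0,"z": -0.0003,"roll": 0},
    {"x": 0,"y": 0,"z": -0.0003,"roll": 0},
  ],
)

```text
time: 17.25
eef_pos: [547.7, 151.2, 46.4]
orientation: [180.0, 0.0, 148.5]
wrist_force: [-2.0, -0.3, 6.1]
finger_gap: -0.001
grasp_force: 3.1
```

>>> move_arm(
  plan=[
    {"x": 0,"y": 0,"z": 0.0003,"roll": 0},
    {"x": 0.0004,"y": -0.0003,"z": 0.0003,"roll": 0},
    {"x": 0.0009,"y": -0.0005,"z": 0.0003,"roll": 0},
    {"x": 0.0013,"y": -0.0008,"z": 0.0003,"roll": 0},
    {"x": 0.0017,"y": -0.001,"z": 0.0003,"roll": 0},
    {"x": 0.0021,"y": -0.0013,"z": 0.0003,"roll": 0},
    {"x": 0.0026,"y": -0.0016,"z": 0.0003,"roll": 0},
    {"x": 0.003,"y": -0.0018,"z": 0.0003,"roll": 0},
    {"x": 0.0034,"y": -0.0021,"z": 0.0003,"roll": 0},
    {"x": 0.0034,"y": -0.0021,"z": 0.0003,"roll": 0},
  ],
)

```text
time: 18.25
eef_pos: [551.0, 149.1, 46.4]
orientation: [180.0, -0.0, 148.5]
wrist_force: [-1.3, 2.0, 5.6]
finger_gap: 0.008
grasp_force: 2.7
```

```bash
cat > st.py <<'E'
from h import *
s=arm.get_state(); f=s["wrist_force"]; print(s["time"],s["eef_pos"].round(2),"fwd push",-(f@[.8526,-.5225,0]).round(2),"lat",-(f@[.5225,.8526,0]).round(2),"down",f[2].round(2),"yaw",s["orientation"][2].round(2),"mom",s["moment"].round(2))
p=arm.camera_params("wrist"); im,d=arm.capture("wrist"); np.savez("w7",im=im,d=d)
P=cloud("wrist",d,p); L=fx(P,s["eef_pos"][:2],-31.5); hs=cv2.cvtColor(im,cv2.COLOR_RGB2HSV)
am=(hs[...,1]>120)&(abs(hs[...,0].astype(int)-20)<14)&(np.abs(L[...,:2]).max(-1)<60)
Q=np.where(am[...,None],L,-999)
for n,a,b in(("foot",60,74),("wall",90,102)):
    try: print(n,fit(Q,a,b,(10,0),50))
    except Exception as e: print(n,e)
m=(~am)&(L[...,2]>84)&(L[...,2]<93)&(L[...,0]>8)&(L[...,0]<55)&(abs(L[...,1])<90)&(abs(L[...,1])>22); q=L[m]; print("fence",np.percentile(q,[2,98],axis=0).round(1).tolist())
E
python3 st.py
```

```text
18.25 [551.   149.11  46.42] fwd push 2.2 lat -1.03 down 5.64 yaw 148.49 mom [ 0.11  0.26 -0.02]
foot {'n': 1897, 'c': (1.0, -0.0), 'l': 49.6, 'w': 27.3, 'longyaw': 89.79, 'z': np.float64(66.7), 'mean': array([-4. ,  0.1, 66.6])}
wall {'n': 59, 'c': (2.2, 0.1), 'l': 49.1, 'w': 24.5, 'longyaw': 89.49, 'z': np.float64(95.9), 'mean': array([-5. , -0.5, 95.6])}
fence [[20.9, -75.2, 84.4], [34.4, 73.9, 89.9]]
```

>>> move_arm(
  plan=[
    {"x": 0.0002,"y": -0.0001,"z": 0.0003,"roll": 0},
    {"x": 0.0004,"y": -0.0003,"z": 0.0003,"roll": 0},
    {"x": 0.0006,"y": -0.0004,"z": 0.0003,"roll": 0},
    {"x": 0.0009,"y": -0.0005,"z": 0.0003,"roll": 0},
    {"x": 0.0009,"y": -0.0005,"z": 0.0003,"roll": 0},
  ],
)

```text
time: 18.8
eef_pos: [551.8, 148.4, 46.4]
orientation: [-180.0, -0.0, 148.5]
wrist_force: [-0.7, -0.5, 0.9]
finger_gap: 0.007
grasp_force: 0.4
```

>>> move_arm(
  plan=[
    {"x": 0.0002,"y": -0.0001,"z": 0,"roll": 0},
    {"x": 0.0004,"y": -0.0003,"z": 0,"roll": 0},
    {"x": 0.0006,"y": -0.0004,"z": 0,"roll": 0},
    {"x": 0.0009,"y": -0.0005,"z": 0,"roll": 0},
    {"x": 0.0009,"y": -0.0005,"z": 0,"roll": 0},
  ],
)

```text
time: 19.3
eef_pos: [552.7, 148.0, 46.6]
orientation: [180.0, 0.0, 148.5]
wrist_force: [-0.3, 0.6, -0.1]
finger_gap: 0.007
grasp_force: 0.0
```

>>> move_arm(
  plan=[
    {"x": 0.0002,"y": -0.0001,"z": 0,"roll": 0},
    {"x": 0.0004,"y": -0.0003,"z": 0,"roll": 0},
    {"x": 0.0006,"y": -0.0004,"z": 0,"roll": 0},
    {"x": 0.0009,"y": -0.0005,"z": 0,"roll": 0},
    {"x": 0.0009,"y": -0.0005,"z": 0,"roll": 0},
  ],
)

```text
time: 19.8
eef_pos: [553.6, 147.5, 46.6]
orientation: [180.0, 0.0, 148.5]
wrist_force: [0.2, -0.8, -0.2]
finger_gap: 0.003
grasp_force: 0.0
```

```bash
python3 st.py
```

```text
19.8 [553.64 147.52  46.58] fwd push -0.57 lat 0.53 down -0.17 yaw 148.5 mom [-0.06  0.    0.04]
foot {'n': 2277, 'c': (-2.0, -0.1), 'l': 49.6, 'w': 27.3, 'longyaw': 90.66, 'z': np.float64(66.8), 'mean': array([-6.6, -0.1, 66.6])}
wall {'n': 113, 'c': (1.3, 0.1), 'l': 49.7, 'w': 22.6, 'longyaw': 88.33, 'z': np.float64(94.2), 'mean': array([ 1.9,  0.4, 94.6])}
fence [[17.8, -75.1, 84.1], [31.4, 73.6, 89.9]]
```

>>> move_arm(
  plan=[
    {"x": 0.0002,"y": -0.0001,"z": 0,"roll": 0},
    {"x": 0.0004,"y": -0.0003,"z": 0,"roll": 0},
    {"x": 0.0006,"y": -0.0004,"z": 0,"roll": 0},
    {"x": 0.0006,"y": -0.0004,"z": 0,"roll": 0},
  ],
)

```text
time: 20.25
eef_pos: [553.7, 147.4, 46.6]
orientation: [-180.0, -0.0, 148.5]
wrist_force: [-3.3, 3.3, 1.8]
finger_gap: 0.002
grasp_force: 2.2
```

>>> move_arm(
  plan=[
    {"x": 0.0002,"y": -0.0001,"z": 0,"roll": 0},
    {"x": 0.0004,"y": -0.0003,"z": 0,"roll": 0},
    {"x": 0.0004,"y": -0.0003,"z": 0,"roll": 0},
    {"x": 0.0004,"y": -0.0003,"z": 0,"roll": 0},
  ],
)

```text
time: 20.65
eef_pos: [553.8, 147.3, 46.5]
orientation: [-180.0, -0.1, 148.5]
wrist_force: [-5.1, 5.7, 3.3]
finger_gap: 0.004
grasp_force: 3.5
```

>>> move_arm(
  plan=[
    {"x": 0.0001,"y": 0,"z": -0.0002,"roll": 0},
    {"x": 0.0003,"y": 0,"z": -0.0004,"roll": 0},
    {"x": 0.0004,"y": 0,"z": -0.0005,"roll": 0},
    {"x": 0.0004,"y": 0,"z": -0.0005,"roll": 0},
    {"x": 0.0004,"y": 0,"z": -0.0005,"roll": 0},
  ],
)

```text
time: 21.15
eef_pos: [553.8, 147.3, 46.4]
orientation: [-180.0, -0.1, 148.5]
wrist_force: [-8.0, 5.1, 9.5]
finger_gap: 0.0
grasp_force: 6.8
```

```bash
python3 st.py
```

```text
21.15 [553.75 147.33  46.42] fwd push 9.44 lat -0.14 down 9.48 yaw 148.48 mom [0.81 1.28 0.05]
foot {'n': 2298, 'c': (-2.2, -0.1), 'l': 49.6, 'w': 27.4, 'longyaw': 90.27, 'z': np.float64(66.8), 'mean': array([-6.8,  0.1, 66.7])}
wall {'n': 117, 'c': (1.5, -0.1), 'l': 49.7, 'w': 22.6, 'longyaw': 89.71, 'z': np.float64(94.0), 'mean': array([ 2.4, -0.3, 94.2])}
fence [[17.6, -74.9, 84.2], [31.2, 73.8, 89.8]]
```

>>> move_arm(
  plan=[
    {"x": 0.0001,"y": 0,"z": 0,"roll": 0},
    {"x": 0.0001,"y": 0,"z": 0,"roll": 0},
    {"x": 0.0001,"y": 0,"z": 0,"roll": 0},
    {"x": 0.0001,"y": 0,"z": 0,"roll": 0},
    {"x": 0.0001,"y": 0,"z": 0,"roll": 0},
    {"x": 0.0001,"y": 0,"z": 0,"roll": 0},
  ],
)

```text
time: 21.8
eef_pos: [553.8, 147.3, 46.4]
orientation: [-180.0, -0.1, 148.5]
wrist_force: [-8.3, 4.7, 9.0]
finger_gap: 0.005
grasp_force: 7.0
```

Run:
```python
from h import *
for i in range(5):
    im,d=arm.capture("scene"); f=arm.get_state()["wrist_force"]; print((-(f@[.8526,-.5225,0])).round(1),(-(f@[.5225,.8526,0])).round(1),f[2].round(1))
w,_=arm.capture("wrist")
save("f.png",np.vstack([cv2.resize(im[180:252,300:396],(512,384),interpolation=cv2.INTER_CUBIC),w]),.75)
```

```text
9.5 0.8 8.4
9.1 0.4 9.2
8.7 -0.3 9.5
10.4 0.2 9.3
9.7 0.3 9.7
```

View pics/f.png

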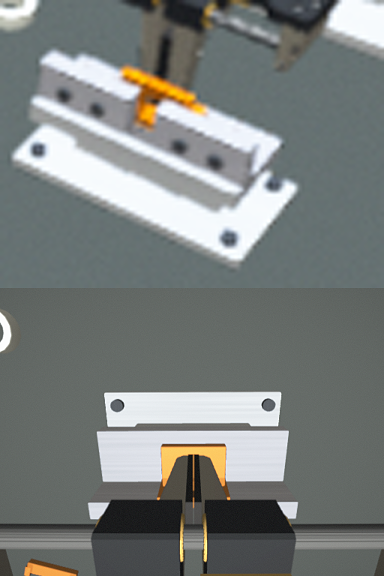

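The picture shows the clip on the ledge with its wall against both jaws, visible through the gap at about (147,108) and centred. I add a slight trim to reach 10 N each way, then hand in.

>>> move_arm(
  plan=[
    {"x": 0.0001,"y": -0.0001,"z": -0.0001,"roll": 0},
    {"x": 0.0001,"y": -0.0001,"z": -0.0001,"roll": 0},
    {"x": 0.0001,"y": -0.0001,"z": -0.0001,"roll": 0},
    {"x": 0.0001,"y": -0.0001,"z": -0.0001,"roll": 0},
    {"x": 0.0001,"y": -0.0001,"z": -0.0001,"roll": 0},
  ],
)

```text
time: 22.6
eef_pos: [553.7, 147.3, 46.4]
orientation: [-180.0, -0.1, 148.5]
wrist_force: [-8.7, 4.8, 10.5]
finger_gap: 0.008
grasp_force: 7.7
```

Run:
```python
from h import *
F=[]
for i in range(5):
    arm.capture("scene"); f=arm.get_state()["wrist_force"]; F.append([-(f@[.8526,-.5225,0]),-(f@[.5225,.8526,0]),f[2]])
m=np.mean(F,0); print(m)
if 8.5<m[0]<12 and 8.5<m[2]<12: print(arm.hand_in())
```

```text
[10.69606755  0.11546442 10.99005144]
the job is handed in; nothing more can be done
None
```

The clip is seated on the ledge against both jaws and within about 0.5 mm of the gap's centre; I handed the job in at about 23 s with the fingers still pushing about 10.7 N into the fence and 11 N into the ledge.

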